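Refit the griddle knob and hold it in for lighting

ROBOT

A 7-joint arm with a two-finger parallel gripper is mounted at the origin on the work surface. World frame = base frame: x ahead of the robot, y to its left, z up, the work surface at z = 0. Lengths are in m, angles in rad, forces in N, time in s.
With the tool pointing down it reaches from about 0.4 to 0.85 m from the base axis. Payload 4.5 kg.
Tool frame: the origin (TCP) lies midway between the tips of the shut fingers; the grasp point (between the pads) lies 19 mm behind it (ctrl.pinch_z is the distance from the TCP to the grasp point, in m); z points along the fingers, x is the direction in which the jaws open and shut, and the axes are right-handed (so a half turn about z gives the same grasp; the last joint's range is limited). The gripper opens to 88 mm and grips with 3 to 60 N. Pads are 18 mm wide; open, the fingers measure 123 mm over their backs; the gripper's body (75 mm by 187 mm) begins 45 mm behind the grasp point.
Start: joints at [-1.102, 0.689, -0.195, 1.565, 0.157, 0.902, -0.215], TCP at [0.263, 0.567, 0.239] pointing down, gripper open.
Joint ranges: [-3.01, 3.01], [-0.46, 2.08], [-1.47, 1.51], [0.13, 2.56], [-1, 4.14], [0.04, 2.09], [-2.66, 2.66]. Speed limits (rad/s): [2.57, 2.57, 3.14, 3.14, 3.14, 3.14, 3.14].

INTERFACE

Orientations are given as [roll, pitch, yaw] about the fixed x, y, z axes, in that order (R = Rz(yaw) Ry(pitch) Rx(roll)).
In Python, from station import ctrl gives the robot as it stands.
- The arm moves only by the tool jog_arm, never from a script. Its argument "targets" is a list that holds one entry, the list of rows, each a list of 7 numbers: the shift along the tool's x, y, z scaled (see below), then the turn, a rotation vector about the tool's x, y, z scaled (see below), then the gripper command: -1 is fully open, 1 is shut, values between are in proportion. In form: [[[dx, dy, dz, rx, ry, rz, jaw], ...]]. A call has 1 to 20 rows; each row is the pose to reach, as a shift and turn from the pose measured when the call began, along the tool's axes at that moment, turning the shorter way round; what a row does not reach only later rows make up. The controller multiplies each number of a shift by 200 mm and each number of a turn by 180 degrees. A row lasts 1/12 s, in which the tool goes at most 41.7 mm and 7.16 degrees, less where a joint would pass 70% of its speed; a pose out of reach is approached as far as the arm can. A call with a number of a shift or a turn outside -1 to 1 is refused whole. A call with a gripper value outside its range is refused whole. The fingers move at their own pace and stop on an object; the grip force is fixed at half the most. Time passes only in rows, so rows that repeat a pose let the fingers close. It gives the time, the measured TCP pose, the force and the opening at its end, in the units of the state.
- ctrl.get_state(): the state, without advancing time (a new reading comes with each control period).
- ctrl.grab_frame(name): name is "scene" or "top" or "wrist"; returns (picture, depth): 384x512x3 uint8, blue, green, red; 384x512 float32, m along the optical axis (not along the pixel's ray), 0 where there is no reading.
- ctrl.camera_params(name): a dict with "fx", "fy", "cx", "cy" (pixels), "eye" and "attitude" of the camera in the world. Camera axes: x right, y down, z forward; pixel columns grow to the right and rows downward; lengths in m; the calibration is good to about 2 mm. A picture is of the moment at which its call begins: read the wrist's pose just before it. camera_params takes no time and is no camera call; for the wrist camera it gives the pose at the moment of the call.
- ctrl.sign_off(): hands the job in, once; it reports no verdict.
The state is a dict: "t": time; "joint_pos": joint angles; "qvel": joint speeds; "tau": joint torques, N m; "position": TCP position; "ee_rot": TCP orientation; "ft_force": force on the tool from outside, world axes, zero at the start; "ft_torque": the same for the moment, N m; "opening": finger opening in m.
Only numpy, scipy, OpenCV 4.12 (cv2) and the standard library are available. Lean on these libraries where they do the work, as an engineer would, in place of code of your own. Each camera call takes 0.05 s, during which the arm holds its last target.

TASK

Get the gas griddle ready to light: first turn its fitted thermostat dial until the white pointer stands at the orange tab, then fit the loose knob onto the bare D-shaped shaft, flat to flat, and push it fully home. Keep pushing so that the sprung shaft is pressed well in, as for lighting the flame, and finish there, still gripping the knob and holding it pressed. Leave the dial at the tab and everything else in its place.

Things in the scene. Friction and masses are not known exactly. Their poses are not given: they have to be found in the camera images.
- dial_grip (a point): fitted thermostat dial on the left (+y) of the griddle's front ledge: grey round skirt (diameter 44, its top 14 mm below this point) under an upright black bar grip, 42 long, 14 wide, 26 high, its top 12 mm above this point. The point lies on the dial's upright turning axis; x points along the bar to its white pointer end, z up.
- dial_tip (a point): the point just outside the dial's skirt, 27 mm from the axis, to which the white pointer points; it turns with the dial; x points outward.
- set_mark (a point): inner tip of the small orange triangular tab (17 long, 14 wide at its outer end, 5 high) on the dial's scale, 27 mm from the dial's axis; x points outward from the axis. The tab is fixed; at the start it lies 0.3 to 1.5 rad clockwise (from above) of the pointer. The dial is set when dial_tip is at this point.
- dial (a joint): angle of the dial in rad, growing counter-clockwise seen from above, 0 when the pointer points straight away from the griddle's front; stops at -2.3 and 2.3, a light friction of 0.05 N m keeps it where it is left.
- shaft_top (a point): centre of the top of the bare brass D-shaft, upright on the right (-y) of the ledge: diameter 16, one flat 3.5 mm from the axis, 22 mm tall above the ledge, top 4 mm tapered. x points from the axis out through the flat; a white stripe on the black bezel disc (diameter 64) round it lies on the same side. It does not turn; it is sprung and moves straight down when pressed.
- stem (a joint): how far the sprung shaft is pressed down, in m: 0 free, 0.006 at its stop; needs about 5 N to start and 8.4 N at the stop, and springs back when let go.
- knob_center (a point): the loose black knob, standing upright on the blue table left or right of the griddle (it and the shaker may change places); point on its axis half-way up, 22 mm above its underside. Round skirt (diameter 44, 18 high) below, bar grip (42 long along x, 14 wide, 26 high) on top. x points to the white pointer end of the bar. Fully home on the shaft, this point is 8 mm above shaft_top.
- knob: the same loose knob, 80 g (varies); origin at the centre of its underside, same axes. A D-shaped bore, 14 mm deep and 1.2 mm wider than the shaft all round, opens in its underside; the bore's flat lies on the side of the white pointer (+x). Home on the unpressed shaft, the underside is 8 mm above the ledge.
- griddle: gas griddle, fixed: front ledge (120 deep, 360 wide, its flat top 75 above the table) that carries dial and shaft, and behind it (+x) a dark plate 280 deep, 86 high, with 112 high rims at its sides and back. Origin on the table under the ledge's centre; x points away from the robot. The dial is 85 mm to +y of it, the shaft 85 mm to -y.
- shaker_mid (a point): steel shaker, diameter 52, 94 high (mm); a bystander to be left alone; the point is near its middle
- red_bottle_mid (a point): red squeeze bottle, diameter 60, 185 high (mm); a bystander to be left alone; the point is near its middle
- yellow_bottle_mid (a point): yellow squeeze bottle, diameter 60, 185 high (mm); a bystander to be left alone; the point is near its middle
- spatula_mid (a point): spatula lying flat, 280 long (mm); a bystander to be left alone; the point is near its middle
- food_tray_mid (a point): open cardboard food tray, 160 x 110 x 40 (mm); a bystander to be left alone; the point is near its middle
- press_mid (a point): steel burger press with a wooden handle lying on the griddle plate, base 100 x 140, 57 high (mm); a bystander to be left alone; the point is near its middle
Mind the look-alikes: they are no part of the job. Leave any brown, pink or purple look-alike of the knob alone.

How it is judged:
By the outcome, as a careful person would: the job done as asked, in the order asked, and still so for the second after the job is handed in, while the arm keeps its last pose, push and grip.
It also fails if it takes over 56 s, if anything falls off the work surface, if the arm or the gripper's body presses on something with over 40 N, if the wrist force passes 120 N, or if a joint passes its speed limit or range.

## Working session

There is one attempt and no reset: what is moved stays moved. The work goes in short steps, Python scripts to look and compute and a tool call to move; the robot and the scene stay as the last step left them, time stands still between calls to the robot, and variables do not carry over. Pictures are saved under pics/ and viewed, and the job is handed in when it is done.

Besides the shell and the picture viewer there is one more tool, called after "Emit:" by a JSON object that holds its "method" and its "body", one argument or row to a line. jog_arm: Moves the arm, as the interface text tells. Its arguments: {"type":"object","properties":{"targets":{"type":"array"}},"required":["targets"]}

```bash
ls; mkdir -p pics
python3 - <<'E'
from station import ctrl
import cv2
s=ctrl.get_state();print({k:s[k] for k in('t','position','ee_rot','opening','ft_force')},ctrl.pinch_z)
for n in("scene","top","wrist"):
    p=ctrl.camera_params(n);print(n,p)
    im,d=ctrl.grab_frame(n);cv2.imwrite(f"pics/{n}0.png",im)
    import numpy as np; np.savez(f"pics/{n}0.npz",im=im,d=d,**{k:np.array(v) for k,v in p.items()})
E
```

```text
pics
{'t': 0.0, 'position': array([0.2630473 , 0.5662692 , 0.23789856]), 'ee_rot': array([3.14147348e+00, 1.81799539e-03, 1.13607850e+00]), 'opening': 0.08786332881527542, 'ft_force': array([-1.24244236,  0.75998126, -0.39346287])} 0.0187
scene {'fx': 354.6123927701016, 'fy': 354.6123927701016, 'cx': 260.30831461316535, 'cy': 196.4615311914997, 'eye': array([ 1.0544182 , -0.7222641 ,  1.02009196]), 'attitude': array([-2.40163878, -0.00734217,  0.60314478])}
top {'fx': 406.0356398304616, 'fy': 406.0356398304616, 'cx': 254.98789336464344, 'cy': 198.54321157032317, 'eye': array([ 0.3591737 , -0.03381675,  1.21567587]), 'attitude': array([-2.96236198e+00, -1.93379914e-03, -1.55382662e+00])}
wrist {'fx': 331.8184762673506, 'fy': 331.8184762673506, 'cx': 254.9563638945012, 'cy': 192.5424144224472, 'eye': array([0.19168268, 0.59827403, 0.38398392]), 'attitude': array([2.83213337e+00, 1.26803040e-03, 1.13641013e+00])}
```

View pics/scene0.png

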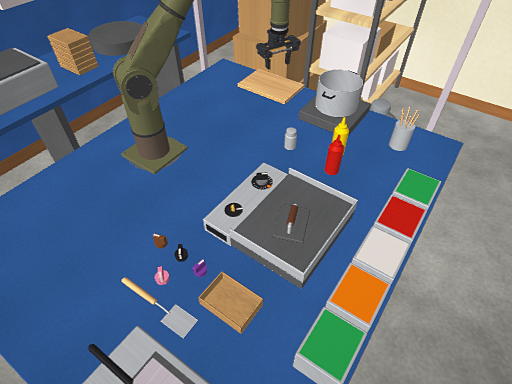

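View pics/top0.png

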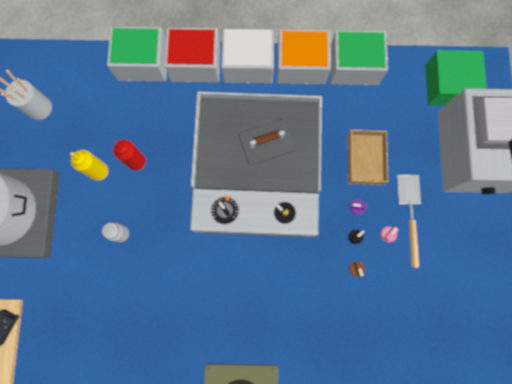

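View pics/wrist0.png

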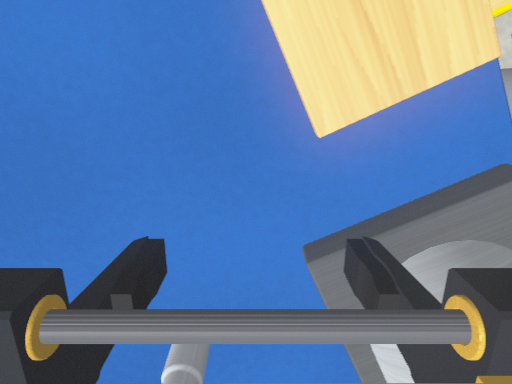

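The top view shows four knob shapes: black (356,236), purple (358,207), pink (390,234) and brown (358,269). I choose the black one. The dial is at (225,210) and the shaft at (285,212). I'll check these in a close crop.

```bash
cat > h.py <<'E'
import numpy as np,cv2
from scipy.spatial.transform import Rotation as R
def ray(p,uv):
    uv=np.atleast_2d(uv).astype(float)
    d=np.c_[(uv[:,0]-p['cx'])/p['fx'],(uv[:,1]-p['cy'])/p['fy'],np.ones(len(uv))]
    return np.array(p['eye']),d@R.from_euler('xyz',p['attitude']).as_matrix().T
def plane(p,uv,z):
    e,d=ray(p,uv);return e+d*((z-e[2])/d[:,2])[:,None]
def pts(p,uv,depth):
    e,d=ray(p,uv);return e+d*np.asarray(depth)[:,None]
def tri(p1,uv1,p2,uv2):
    e1,d1=ray(p1,uv1);e2,d2=ray(p2,uv2)
    d1=d1[0]/np.linalg.norm(d1[0]);d2=d2[0]/np.linalg.norm(d2[0])
    A=np.c_[d1,-d2];s=np.linalg.lstsq(A,e2-e1,rcond=None)[0]
    a=e1+s[0]*d1;b=e2+s[1]*d2
    return (a+b)/2,np.linalg.norm(a-b)
def shot(ctrl,n,tag):
    p=ctrl.camera_params(n);im,d=ctrl.grab_frame(n)
    cv2.imwrite(f"pics/{tag}.png",im);np.savez(f"pics/{tag}.npz",im=im,d=d,**{k:np.array(v) for k,v in p.items()});return p,im,d
def load(tag):
    z=np.load(f"pics/{tag}.npz");return z,z['im'],z['d']
E
python3 - <<'E'
from h import *
p,im,d=load('top0');q,im2,d2=load('scene0')
a=cv2.resize(im[185:245,195:315],None,fx=6,fy=6,interpolation=2)[:, :]
b=cv2.resize(im[190:280,335:405],None,fx=6,fy=6,interpolation=2)
c=cv2.resize(im2[165:290,145:285],None,fx=5,fy=5,interpolation=2)
cv2.imwrite('pics/ca.png',a);cv2.imwrite('pics/cb.png',b);cv2.imwrite('pics/cc.png',c)
for n,(u,v) in dict(knob=(356,236),shaft=(284,212),dial=(225,210),shaker=(116,232),ledge=(255,212),red=(130,153),press=(268,137),plate=(210,170)).items():
    print(n,pts(p,[(u,v)],[d[v,u]]).round(3))
E
```

```text
knob [[ 0.467 -0.326  0.044]]
shaft [[ 0.525 -0.114  0.098]]
dial [[0.525 0.049 0.119]]
shaker [[0.463 0.353 0.086]]
ledge [[ 0.527 -0.033  0.078]]
red [[0.679 0.317 0.126]]
press [[ 0.728 -0.066  0.14 ]]
plate [[0.644 0.097 0.09 ]]
```

View pics/ca.png

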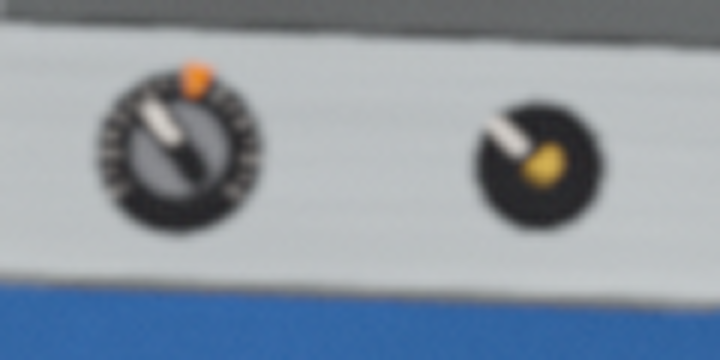

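View pics/cb.png

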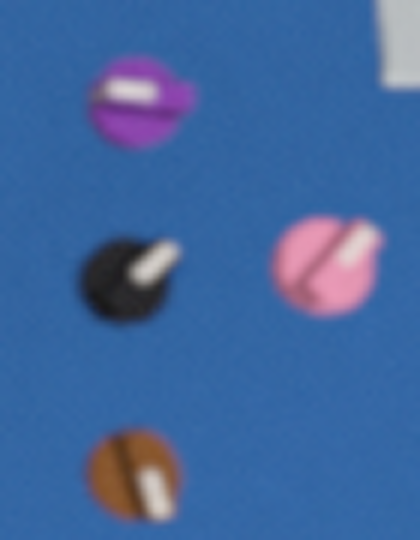

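View pics/cc.png

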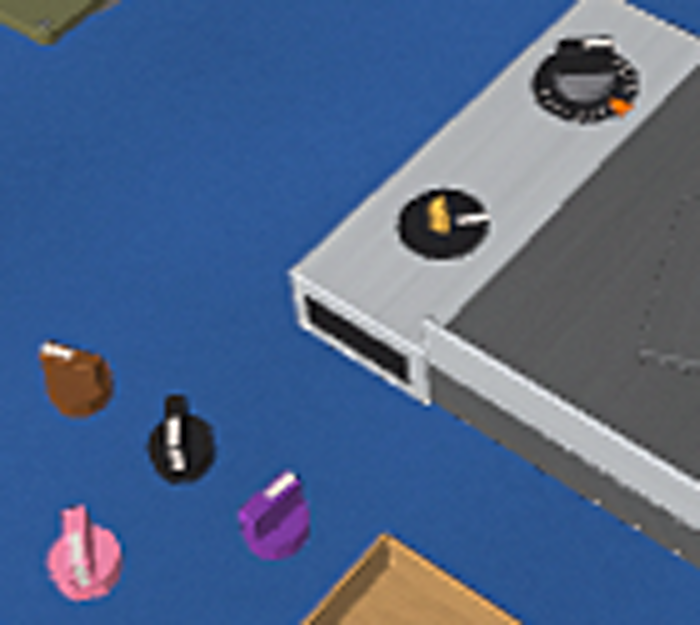

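```bash
cat >> h.py <<'E'
def goto(ctrl,pos,yaw,s=None):
    s=s or ctrl.get_state()
    Rm=R.from_euler('xyz',s['ee_rot']);T=R.from_euler('xyz',[np.pi,0,yaw])
    sh=Rm.inv().apply(np.array(pos)-s['position'])/.2
    rv=(Rm.inv()*T).as_rotvec()/np.pi
    print('jog',sh.round(4),rv.round(4),'rows',np.linalg.norm(sh)*200/41.7,np.linalg.norm(rv)*180/7.16)
E
python3 - <<'E'
from h import *
from station import ctrl
p,im,d=load('top0')
# dial: skirt/bezel by masks in top image: dark bezels
hsv=cv2.cvtColor(im,cv2.COLOR_BGR2HSV)
def blobs(m,box,mn=3):
    x0,y0,x1,y1=box;k=np.zeros_like(m);k[y0:y1,x0:x1]=m[y0:y1,x0:x1]
    n,l,st,c=cv2.connectedComponentsWithStats(k)
    return [(st[i,4],c[i].round(1)) for i in range(1,n) if st[i,4]>=mn]
dark=(hsv[...,2]<75).astype(np.uint8)
white=((hsv[...,2]>150)&(hsv[...,1]<60)).astype(np.uint8)
org=((hsv[...,0]<20)&(hsv[...,1]>150)&(hsv[...,2]>150)).astype(np.uint8)
yel=((hsv[...,0]>15)&(hsv[...,0]<35)&(hsv[...,1]>100)).astype(np.uint8)
print('dark',blobs(dark,(205,190,310,230)),blobs(dark,(345,225,372,250)))
print('org',blobs(org,(205,185,245,215)),'yel',blobs(yel,(270,200,300,225)))
print('white knob',blobs(white,(345,225,372,250)))
for n,uv,z in [('dialc',(225,210),.08),('shaftbezel',(285,212.5),.077),('shafttop',(285.7,212.2),.097),('knobskirt',(355.8,236.8),.018),('knobwhite',(360.5,233.5),.044),('tab',(228,198),.08),('ptr',(221.7,205),.115),('stripe',(280,207.5),.077)]:
    print(n,plane(p,uv,z).round(4))
goto(ctrl,[.525,.051,.24],-.92)
E
```

```text
dark [(np.int32(7), array([223. , 200.3])), (np.int32(173), array([225.8, 215. ])), (np.int32(222), array([284.9, 213.1])), (np.int32(9), array([215.8, 206.3]))] [(np.int32(109), array([354.3, 236.8]))]
org [(np.int32(12), array([227.3, 198.3]))] yel [(np.int32(41), array([285.3, 212.2]))]
white knob [(np.int32(24), array([360.8, 233. ]))]
dialc [[0.5306 0.0517 0.08  ]]
shaftbezel [[ 0.5268 -0.1182  0.077 ]]
shafttop [[ 0.5247 -0.1187  0.097 ]]
knobskirt [[ 0.4667 -0.3316  0.018 ]]
knobwhite [[ 0.4741 -0.339   0.044 ]]
tab [[0.5652 0.0442 0.08  ]]
ptr [[0.539  0.0585 0.115 ]]
stripe [[ 0.5409 -0.104   0.077 ]]
jog [-1.7859  2.2731 -0.0068] [5.000e-04 2.000e-04 6.545e-01] rows 13.8643879887633 16.453214344908105
```

Emit:
{"method": "jog_arm", "body": {
  "targets": [
    [[-0.78,1.0,0,0,0,0.25,-1],[-0.78,1.0,0,0,0,0.25,-1],[-0.78,1.0,0,0,0,0.25,-1],[-0.78,1.0,0,0,0,0.25,-1],[-0.78,1.0,0,0,0,0.25,-1],[-0.78,1.0,0,0,0,0.25,-1],[-0.78,1.0,0,0,0,0.25,-1]]
  ]
}}

```text
t: 0.73
position: [0.3828, 0.3317, 0.2383]
ee_rot: [3.134, 0.002, 0.334]
ft_force: [-0.6, -0.1, -0.8]
opening: 0.0881
```

Run:
```python
from h import *
from station import ctrl
s=ctrl.get_state();print(s['t'],s['joint_pos'].round(3))
goto(ctrl,[.525,.051,.24],-.92)
```

```text
0.7333 [-0.817  0.536  0.013  1.921 -0.     0.69  -0.472]
jog [0.2123 1.5589 0.0037] [ 0.0025 -0.0011  0.399 ] rows 7.545906071736593 10.031524619124783
```

Emit:
{"method": "jog_arm", "body": {
  "targets": [
    [[0.12,0.9,0,0,0,0.23,-1],[0.12,0.9,0,0,0,0.23,-1],[0.12,0.9,0,0,0,0.23,-1],[0.12,0.9,0,0,0,0.23,-1],[0.12,0.9,0,0,0,0.23,-1],[0.12,0.9,0,0,0,0.23,-1]]
  ]
}}

```text
t: 1.23
position: [0.4671, 0.1627, 0.2401]
ee_rot: [3.132, -0.007, -0.405]
ft_force: [0.1, 0.2, -0.5]
opening: 0.0885
```

Run:
```python
from h import *
from station import ctrl
goto(ctrl,[.525,.051,.24],-.92)
```

```text
jog [0.4862 0.3993 0.0078] [ 0.0023 -0.0031  0.1638] rows 3.017776550135156 4.120053075210489
```

Emit:
{"method": "jog_arm", "body": {
  "targets": [
    [[0.486,0.4,0.008,0.002,-0.003,0.164,-1],[0.486,0.4,0.008,0.002,-0.003,0.164,-1],[0.486,0.4,0.008,0.002,-0.003,0.164,-1],[0.486,0.4,0.008,0.002,-0.003,0.164,-1],[0.486,0.4,0.008,0.002,-0.003,0.164,-1],[0.486,0.4,0.008,0.002,-0.003,0.164,-1],[0.486,0.4,0.008,0.002,-0.003,0.164,-1]]
  ]
}}

```text
t: 1.82
position: [0.5241, 0.053, 0.2396]
ee_rot: [3.14, 0.001, -0.915]
ft_force: [-0.5, 0.9, 0.5]
opening: 0.0882
```

Run:
```python
from h import *
from station import ctrl
s=ctrl.get_state();print(s['t'],s['joint_pos'].round(3))
shot(ctrl,'wrist','w1')
```

```text
1.8167 [-0.396  0.582  0.338  1.875 -0.277  0.732 -0.816]
```

View pics/w1.png

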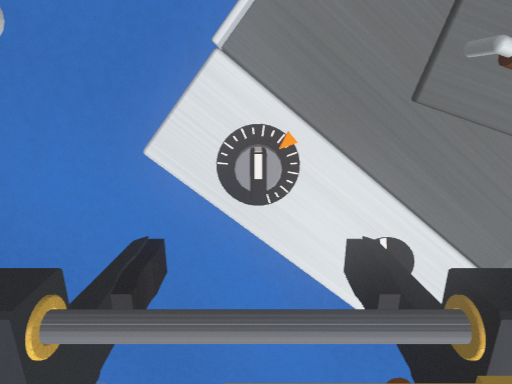

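The dial is at about (258,165), its bar already lined up with the image columns. The orange tab's inner tip is near (281,149).

Run:
```python
from h import *
p,im,d=load('w1');q,imt,dt=load('top0')
cv2.imwrite('pics/w1c.png',cv2.resize(im[110:220,205:315],None,fx=5,fy=5,interpolation=2))
hsv=cv2.cvtColor(im,cv2.COLOR_BGR2HSV)
box=np.zeros(im.shape[:2],np.uint8);box[115:215,210:308]=255
org=((hsv[...,0]<22)&(hsv[...,1]>140)&(hsv[...,2]>120)&(box>0))
c=cv2.findContours(org.astype(np.uint8),0,2)[0];c=max(c,key=cv2.contourArea)
a,t=cv2.minEnclosingTriangle(c);print('tri',t.reshape(-1,2).round(1))
T=plane(p,t.reshape(-1,2),.0785+.003);print(T.round(4))
dark=((hsv[...,2]<85)&(box>0)).astype(np.uint8)
cs=max(cv2.findContours(dark,0,2)[0],key=cv2.contourArea);e=cv2.fitEllipse(cv2.convexHull(cs));print('bezel ell',e)
white=((hsv[...,2]>190)&(hsv[...,1]<40)&(box>0)).astype(np.uint8)
n,l,st,cc=cv2.connectedComponentsWithStats(white)
for i in range(1,n):
    if st[i,4]>80: 
        print('white',st[i],cc[i]); r=cv2.minAreaRect(np.argwhere(l==i)[:,::-1].astype(np.float32));print(r)
# depth at points
for uv in [(258,165),(258,155),(240,170),(232,165),(200,150),(286,141)]:
    print(uv,pts(p,[uv],[d[uv[1],uv[0]]]).round(4))
# bar top pixels by depth
P=pts(p,np.argwhere(box>0)[:,::-1],d[box>0]);
for lo,hi in((.108,.13),(.09,.108),(.08,.09)):
    m=(P[:,2]>lo)&(P[:,2]<hi);Q=P[m];print(lo,m.sum(),Q.mean(0).round(4),np.median(Q[:,2]).round(4), cv2.minAreaRect((Q[:,:2]*1000).astype(np.float32)))
print('bezel centre on plane',plane(p,e[0],.078).round(4))
# tri with top0: bezel center, tab
print('tri bezel',tri(p,e[0],q,(224.6,210)))
```

```text
tri [[296.9 142.2]
 [287.2 130.6]
 [277.9 149.1]]
[[0.5715 0.0396 0.0815]
 [0.5743 0.0533 0.0815]
 [0.556  0.0493 0.0815]]
bezel ell ((257.6832580566406, 164.4633331298828), (80.07268524169922, 81.69840240478516), 84.6320571899414)
white [ 210  115   98  100 4143] [259.94834661 164.58629013]
((258.5, 164.5), (99.0, 97.0), 90.0)
white [255 154   7  25 175] [258. 166.]
((258.0, 166.0), (24.0, 6.0), 90.0)
(258, 165) [[0.5394 0.0601 0.1179]]
(258, 155) [[0.546  0.0652 0.1177]]
(240, 170) [[0.5209 0.0663 0.0911]]
(232, 165) [[0.5164 0.0734 0.0745]]
(200, 150) [[0.5096 0.106  0.0747]]
(286, 141) [[0.5661 0.0477 0.0789]]
0.108 806 [0.5319 0.0549 0.1168] 0.1169 ((530.7391357421875, 54.31573486328125), (42.71852111816406, 13.32977294921875), 38.044700622558594)
0.09 926 [0.5321 0.0551 0.0916] 0.091 ((531.75048828125, 54.889869689941406), (40.686279296875, 42.160667419433594), 34.70657730102539)
0.08 292 [0.5511 0.0557 0.0858] 0.0866 ((549.759033203125, 46.829078674316406), (43.21247482299805, 84.24087524414062), 68.77643585205078)
bezel centre on plane [[0.5325 0.0547 0.078 ]]
tri bezel (array([0.53156641, 0.05366172, 0.07211752]), np.float64(0.0005473953720994387))
```

View pics/w1c.png

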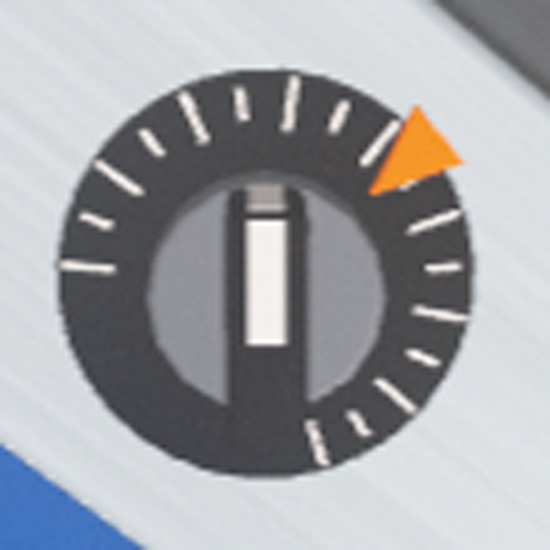

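Run:
```python
from h import *
from station import ctrl
p,im,d=load('w1')
ax=plane(p,(257.7,164.5),.076)[0,:2]; tip=plane(p,(279,148.8),.0795)[0,:2]; tri3=plane(p,[(296.9,142.2),(287.2,130.6)],.0795)[:,:2].mean(0)
for v in(tip-ax,tri3-ax,tri3-tip): print(np.linalg.norm(v),np.arctan2(v[1],v[0]))
print(ax)
goto(ctrl,[.5315,.0547,.095],-.908)
```

```text
0.025227574204126635 -0.24157048358858688
0.04158705817039921 -0.20247707907493823
0.01640840964310899 -0.14235090445341797
[0.53208807 0.05442084]
jog [ 0.0177 -0.035   0.7232] [ 0.0004  0.0004 -0.0021] rows 3.4735652635215133 0.05517259851630309
```

Emit:
{"method": "jog_arm", "body": {
  "targets": [
    [[0.018,-0.035,0.3,0,0,-0.002,-0.2],[0.018,-0.035,0.5,0,0,-0.002,-0.2],[0.018,-0.035,0.65,0,0,-0.002,-0.2],[0.018,-0.035,0.723,0,0,-0.002,-0.2],[0.018,-0.035,0.723,0,0,-0.002,-0.2],[0.018,-0.035,0.723,0,0,-0.002,-0.2],[0.018,-0.035,0.723,0,0,-0.002,1],[0.018,-0.035,0.723,0,0,-0.002,1],[0.018,-0.035,0.723,0,0,-0.002,1],[0.018,-0.035,0.723,0,0,-0.002,1],[0.018,-0.035,0.723,0,0,-0.002,1]]
  ]
}}

```text
t: 2.78
position: [0.5321, 0.0548, 0.096]
ee_rot: [-3.141, 0.001, -0.908]
ft_force: [0.6, -1.4, 0.7]
opening: 0.022
```

Run:
```python
from h import *
from station import ctrl
s=ctrl.get_state();print(s['t'],s['opening'],s['joint_pos'].round(3))
shot(ctrl,'wrist','w2')
goto(ctrl,[.5318,.0546,.095],-.908-.865)
```

```text
2.7833 0.021982566149889124 [-0.307  0.81   0.2    1.964 -0.378  0.403 -0.726]
jog [0.0003 0.001  0.0036] [1.000e-04 2.000e-04 2.753e-01] rows 0.0179533670592065 6.92013044314065
```

View pics/w2.png

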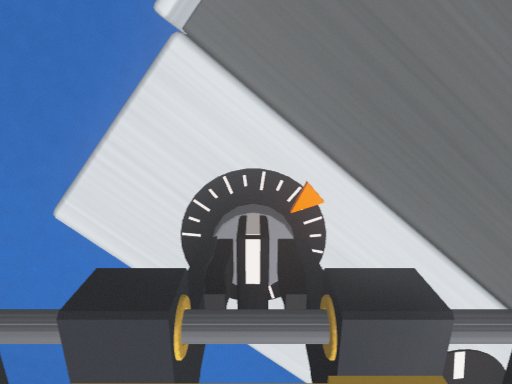

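The bar sits between the jaws, which are still closing (opening 22 mm). I'll finish closing and then turn clockwise.

Emit:
{"method": "jog_arm", "body": {
  "targets": [
    [[0,0.001,0.0,0,0,0,1],[0,0.001,0.0,0,0,0,1],[0,0.001,0.0,0,0,0,1],[0,0.001,0.0,0,0,0,1],[0,0.001,0.0,0,0,0.03,1],[0,0.001,0.0,0,0,0.06,1],[0,0.001,0.0,0,0,0.09,1],[0,0.001,0.0,0,0,0.12,1],[0,0.001,0.0,0,0,0.15,1],[0,0.001,0.0,0,0,0.18,1],[0,0.001,0.0,0,0,0.21,1],[0,0.001,0.0,0,0,0.24,1],[0,0.001,0.0,0,0,0.26,1],[0,0.001,0.0,0,0,0.272,1],[0,0.001,0.0,0,0,0.272,1],[0,0.001,0.0,0,0,0.272,1]]
  ]
}}

```text
t: 4.17
position: [0.5314, 0.0549, 0.0957]
ee_rot: [3.14, 0.001, -1.761]
ft_force: [-2.1, 2.3, 1.2]
opening: 0.0136
```

Run:
```python
from h import *
from station import ctrl
s=ctrl.get_state();print(s['t'],s['opening'],s['joint_pos'].round(3))
p,im,d=shot(ctrl,'wrist','w3')
hsv=cv2.cvtColor(im,cv2.COLOR_BGR2HSV)
org=((hsv[...,0]<22)&(hsv[...,1]>140)&(hsv[...,2]>120));org[260:]=0
c=max(cv2.findContours(org.astype(np.uint8),0,2)[0],key=cv2.contourArea)
a,t=cv2.minEnclosingTriangle(c);t=t.reshape(-1,2);print(t)
T=plane(p,t,.0795)[:,:2];i=np.argmin(np.linalg.norm(T-[.532,.0546],axis=1));tip=T[i];base=(T.sum(0)-tip)/2
for A in ([.532,.0546],[.5315,.0543]):
  for v in (tip-A,base-A,base-tip): print(np.linalg.norm(v).round(4),np.arctan2(v[1],v[0]).round(3))
```

```text
4.1667 0.013648044581080916 [-0.424  0.844  0.406  1.971 -0.709  0.472 -1.254]
[[269.57144 163.     ]
 [240.6923  163.     ]
 [254.35135 198.51352]]
0.0239 -0.23
0.0426 -0.222
0.0187 -0.212
0.0243 -0.213
0.043 -0.212
0.0187 -0.212
```

View pics/w3.png

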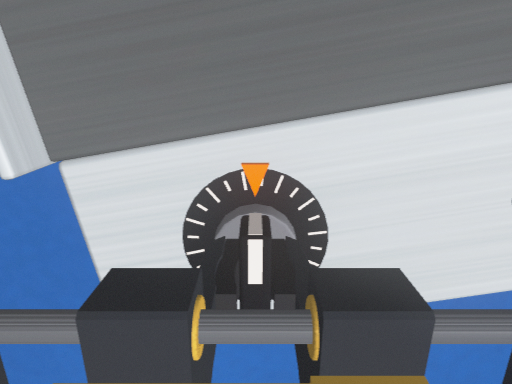

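The tab at (254,198) is now straight ahead of the pointer at x=255. The remaining error is about 0.02 rad, so I'll nudge, release and rise.

Emit:
{"method": "jog_arm", "body": {
  "targets": [
    [[0,0,0,0,0,0.007,1],[0,0,0,0,0,0.007,1],[0,0,0,0,0,0.007,1],[0,0,0,0,0,0.007,1],[0,0,0,0,0,0.007,0],[0,0,0,0,0,0.007,0],[0,0,0,0,0,0.007,0],[0,0,0,0,0,0.007,0],[0,0,-0.2,0,0,0.007,0],[0,0,-0.4,0,0,0.007,0],[0,0,-0.6,0,0,0.007,0],[0,0,-0.7,0,0,0.007,0],[0,0,-0.7,0,0,0.007,0],[0,0,-0.7,0,0,0.007,0]]
  ]
}}

```text
t: 5.38
position: [0.5322, 0.0547, 0.2365]
ee_rot: [-3.141, 0.002, -1.783]
ft_force: [0.2, 0.1, 0.2]
opening: 0.0439
```

Run:
```python
from h import *
from station import ctrl
p,im,d=shot(ctrl,'wrist','w4')
s=ctrl.get_state();print(s['t'],s['opening'],s['ee_rot'])
hsv=cv2.cvtColor(im,cv2.COLOR_BGR2HSV)
org=((hsv[...,0]<22)&(hsv[...,1]>140)&(hsv[...,2]>120));org[260:]=0
c=max(cv2.findContours(org.astype(np.uint8),0,2)[0],key=cv2.contourArea)
a,t=cv2.minEnclosingTriangle(c);t=t.reshape(-1,2)
x,y=c.reshape(-1,2).mean(0).astype(int);m=np.zeros(im.shape[:2],np.uint8);m[max(0,y-60):y+120,x-70:x+70]=1
P=pts(p,np.argwhere(m>0)[:,::-1],d[m>0]);uv=np.argwhere(m>0)[:,::-1]
for lo,hi in((.108,.13),(.0895,.0935)):
    k=(P[:,2]>lo)&(P[:,2]<hi);Q=P[k];r=cv2.minAreaRect((Q[:,:2]*1000).astype(np.float32));print(lo,Q[:,2].mean(),r)
    if lo>.1:A=np.array(r[0])/1000; 
    Q2=Q[:,:2]-Q[:,:2].mean(0);w,V=np.linalg.eigh(Q2.T@Q2);print('pca dir',np.arctan(V[1,1]/V[0,1]))
dark=((hsv[...,2]<85)&(m>0)).astype(np.uint8)
e=cv2.fitEllipse(cv2.convexHull(max(cv2.findContours(dark,0,2)[0],key=cv2.contourArea)));B=plane(p,e[0],.076)[0,:2];print(e,B)
T=plane(p,t,.0795)[:,:2];i=np.argmin(np.linalg.norm(T-B,axis=1));tip=T[i];base=(T.sum(0)-tip)/2
for A_ in (A,B):
  for v in (tip-A_,base-A_,base-tip): print(np.linalg.norm(v).round(4),np.arctan2(v[1],v[0]).round(3))
cv2.imwrite('pics/w4c.png',cv2.resize(im[y-60:y+80,x-80:x+80],None,fx=4,fy=4,interpolation=2))
```

```text
5.4333 0.043971926180994846 [ 3.13967373e+00  9.90809436e-04 -1.78310515e+00]
0.108 0.11669740323416727 ((531.6334228515625, 53.636749267578125), (13.577659606933594, 42.2248649597168), 77.68270111083984)
pca dir -0.22253037898308672
0.0895 0.09095352235148144 ((532.1746826171875, 53.969390869140625), (42.98692321777344, 41.53799057006836), 74.74285125732422)
pca dir 1.3448753531197342
((255.22665405273438, 173.85592651367188), (79.54862976074219, 81.72935485839844), 91.33522033691406) [0.53234425 0.05332992]
0.0245 -0.203
0.0421 -0.197
0.0177 -0.189
0.0237 -0.196
0.0414 -0.193
0.0177 -0.189
```

View pics/w4c.png

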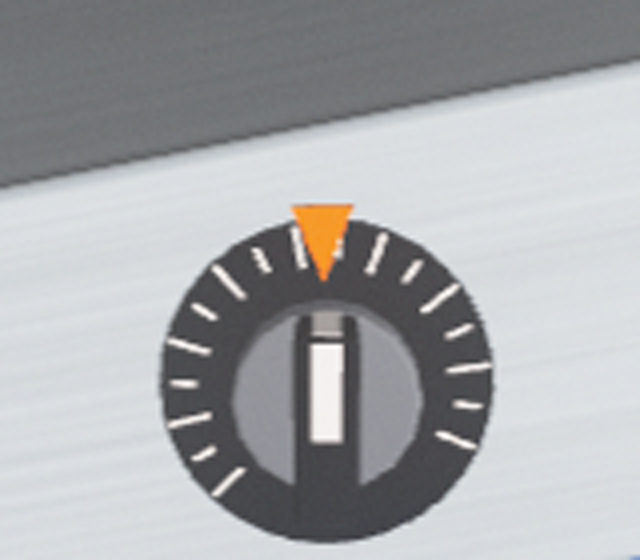

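The released dial's pointer stands on the tab: bar at about -0.215 rad, tab at -0.20 to -0.215, so within about 0.5 mm at the tip. Next is the knob.

Emit:
{"method": "jog_arm", "body": {
  "targets": [
    [[0.98,-0.04,0,0,0,0.09,-0.1],[0.98,-0.04,0,0,0,0.09,-0.1],[0.98,-0.04,0,0,0,0.09,-0.1],[0.98,-0.04,0,0,0,0.09,-0.1],[0.98,-0.04,0,0,0,0.09,-0.1]]
  ]
}}

```text
t: 5.85
position: [0.4955, -0.142, 0.2336]
ee_rot: [3.137, -0.003, -2.07]
ft_force: [-0.0, -1.2, 0.3]
opening: 0.0487
```

Run:
```python
from h import *
from station import ctrl
goto(ctrl,[.467,-.332,.18],-2.36)
```

```text
jog [ 0.9016 -0.3307  0.2689] [ 0.0013 -0.001   0.0924] rows 4.783209340340528 2.3239531978188075
```

Emit:
{"method": "jog_arm", "body": {
  "targets": [
    [[0.9,-0.33,0.27,0,0,0.092,-0.1],[0.9,-0.33,0.27,0,0,0.092,-0.1],[0.9,-0.33,0.27,0,0,0.092,-0.1],[0.9,-0.33,0.27,0,0,0.092,-0.1],[0.9,-0.33,0.27,0,0,0.092,-0.1],[0.9,-0.33,0.27,0,0,0.092,-0.1],[0.9,-0.33,0.27,0,0,0.092,-0.1],[0.9,-0.33,0.27,0,0,0.092,-0.1]]
  ]
}}

```text
t: 6.52
position: [0.4664, -0.3304, 0.1781]
ee_rot: [3.134, -0.003, -2.359]
ft_force: [-0.4, 0.4, 0.3]
opening: 0.0486
```

Run:
```python
from h import *
from station import ctrl
p,im,d=shot(ctrl,'wrist','w5')
s=ctrl.get_state();print(s['t'],s['opening'],s['ee_rot'],s['joint_pos'].round(3))
```

```text
6.5667 0.04852888063509481 [ 3.13518180e+00 -2.92902125e-03 -2.35717279e+00] [ 0.176  0.797  0.65   1.808 -0.664  0.775 -1.18 ]
```

View pics/w5.png

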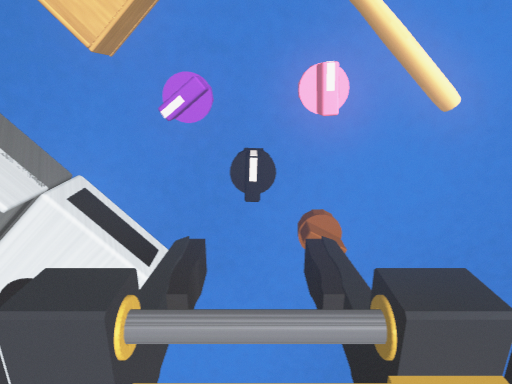

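Black knob at (253,174), white pointer up in the image. Brown is at (320,232), pink at (324,88) and purple at (187,97). I'll measure the knob and the clearances.

Run:
```python
from h import *
from station import ctrl
p,im,d=load('w5');q,imt,dt=load('top0')
m=np.zeros(im.shape[:2],np.uint8);m[140:215,222:285]=1
uv=np.argwhere(m>0)[:,::-1];P=pts(p,uv,d[m>0])
for lo,hi in((.037,.06),(.012,.025)):
    k=(P[:,2]>lo)&(P[:,2]<hi);Q=P[k];r=cv2.minAreaRect((Q[:,:2]*1000).astype(np.float32));print(lo,Q[:,2].mean(),r)
    Q2=Q[:,:2]-Q[:,:2].mean(0);w,V=np.linalg.eigh(Q2.T@Q2);print('pca dir',np.arctan2(V[1,1],V[0,1]),Q[:,:2].mean(0))
hsv=cv2.cvtColor(im,cv2.COLOR_BGR2HSV)
w=((hsv[...,2]>180)&(hsv[...,1]<60)&(m>0)).astype(np.uint8);M=cv2.moments(w,True);c=(M['m10']/M['m00'],M['m01']/M['m00']);print('white',c,plane(p,c,.044))
print('tri white',tri(p,c,q,(360.8,233.0)))
w,h=np.argwhere(w>0).min(0),np.argwhere(w>0).max(0);print(w,h)
for n,c in dict(brown=(316,225),pink=(324,88),purple=(187,97)).items(): print(n,pts(p,[c],[d[c[1],c[0]]]))
s=ctrl.get_state();Rm=R.from_euler('xyz',s['ee_rot'])
for n,c in dict(brown=(318,230),pink=(324,95),purple=(187,97)).items():
    print(n,'tool rel',Rm.inv().apply(plane(p,c,.02)[0]-s['position']).round(3))
```

```text
0.037 0.04383001773290466 ((468.7242736816406, -331.02410888671875), (13.978038787841797, 42.440696716308594), 42.378074645996094)
pca dir 2.3147150872249016 [ 0.46940282 -0.33168452]
0.012 0.01804768643299427 ((469.1793212890625, -331.35675048828125), (43.697837829589844, 41.912960052490234), 44.392547607421875)
pca dir -2.3995674236061584 [ 0.46960015 -0.33182904]
white (252.7926267281106, 166.34562211981566) [[ 0.47630909 -0.33961524  0.044     ]]
tri white (array([ 0.4759333 , -0.33977161,  0.04375153]), np.float64(0.0007769644522702922))
[150 249] [181 257]
brown [[ 0.38470598 -0.33695917  0.01832818]]
pink [[ 0.48105751 -0.42600594  0.04307417]]
purple [[ 0.55456561 -0.34308826  0.04473015]]
brown tool rel [0.065 0.057 0.159]
pink tool rel [ 0.063 -0.073  0.158]
purple tool rel [-0.058 -0.071  0.158]
```

Run:
```python
from h import *
from station import ctrl
goto(ctrl,[.469,-.3312,.021],-2.399)
```

```text
jog [-0.004  -0.0171  0.7879] [ 0.002  -0.001   0.0133] rows 3.7797803605419147 0.3393539053442583
```

Emit:
{"method": "jog_arm", "body": {
  "targets": [
    [[-0.004,-0.017,0.3,0.002,-0.001,0.013,0],[-0.004,-0.017,0.5,0.002,-0.001,0.013,0],[-0.004,-0.017,0.65,0.002,-0.001,0.013,0],[-0.004,-0.017,0.74,0.002,-0.001,0.013,0],[-0.004,-0.017,0.787,0.002,-0.001,0.013,0],[-0.004,-0.017,0.787,0.002,-0.001,0.013,0],[-0.004,-0.017,0.787,0.002,-0.001,0.013,0],[-0.004,-0.017,0.787,0.002,-0.001,0.013,1],[-0.004,-0.017,0.787,0.002,-0.001,0.013,1],[-0.004,-0.017,0.787,0.002,-0.001,0.013,1],[-0.004,-0.017,0.787,0.002,-0.001,0.013,1],[-0.004,-0.017,0.787,0.002,-0.001,0.013,1],[-0.004,-0.017,0.787,0.002,-0.001,0.013,1],[-0.004,-0.017,0.787,0.002,-0.001,0.013,1],[-0.004,-0.017,0.787,0.002,-0.001,0.013,1],[-0.004,-0.017,0.787,0.002,-0.001,0.013,1]]
  ]
}}

```text
t: 7.9
position: [0.4694, -0.3312, 0.0217]
ee_rot: [-3.141, 0.001, -2.398]
ft_force: [0.2, 0.7, 6.1]
opening: 0.014
```

Run:
```python
from h import *
from station import ctrl
p,im,d=shot(ctrl,'wrist','w6')
goto(ctrl,[.469,-.3312,.20],-2.4)
```

```text
jog [ 8.000e-04  9.000e-04 -8.916e-01] [-0.0002  0.0002  0.0006] rows 4.276460457031266 0.01785717746951575
```

View pics/w6.png

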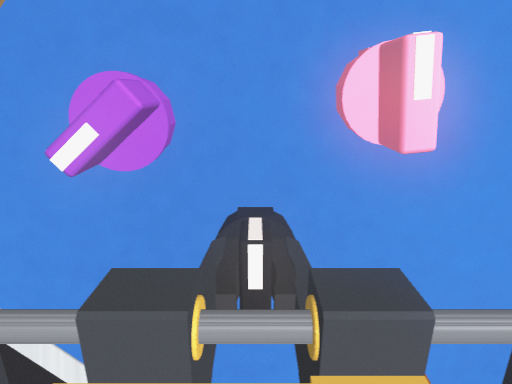

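The knob is gripped (opening 14 mm), with its bar between the pads. Lifting, then moving beside the shaft to look.

Emit:
{"method": "jog_arm", "body": {
  "targets": [
    [[0,0,-0.15,0,0,0,1],[0,0,-0.35,0,0,0,1],[0,0,-0.55,0,0,0,1],[0,0,-0.75,0,0,0,1],[0,0,-0.89,0,0,0,1],[0,0,-0.89,0,0,-0.03,1],[0,0,-0.89,0,0,-0.06,1]]
  ]
}}

```text
t: 8.53
position: [0.4698, -0.3319, 0.2014]
ee_rot: [-3.137, 0.0, -2.205]
ft_force: [0.0, 0.2, -1.8]
opening: 0.0138
```

Run:
```python
from h import *
from station import ctrl
goto(ctrl,[.476,-.168,.2],-.786)
```

```text
jog [-0.6786  0.4609  0.0053] [-0.0011 -0.0009 -0.4517] rows 3.934363066804765 11.355023041113027
```

Emit:
{"method": "jog_arm", "body": {
  "targets": [
    [[-0.08,0.05,0,0,0,-0.04,1],[-0.16,0.11,0,0,0,-0.08,1],[-0.24,0.16,0,0,0,-0.12,1],[-0.32,0.22,0,0,0,-0.16,1],[-0.4,0.27,0,0,0,-0.2,1],[-0.48,0.32,0,0,0,-0.24,1],[-0.56,0.38,0,0,0,-0.28,1],[-0.64,0.43,0,0,0,-0.32,1],[-0.68,0.46,0,0,0,-0.36,1],[-0.68,0.46,0,0,0,-0.4,1],[-0.68,0.46,0.005,-0.001,-0.001,-0.43,1],[-0.68,0.46,0.005,-0.001,-0.001,-0.452,1],[-0.68,0.46,0.005,-0.001,-0.001,-0.452,1],[-0.68,0.46,0.005,-0.001,-0.001,-0.452,1],[-0.68,0.46,0.005,-0.001,-0.001,-0.452,1]]
  ]
}}

```text
t: 9.78
position: [0.4761, -0.168, 0.1999]
ee_rot: [-3.142, 0.0, -0.787]
ft_force: [-0.1, -0.8, -0.7]
opening: 0.0137
```

Run:
```python
from h import *
from station import ctrl
p,im,d=shot(ctrl,'wrist','w7')
s=ctrl.get_state();print(s['t'],s['position'],s['opening'],s['ee_rot'],s['joint_pos'].round(3),s['ft_force'])
```

```text
9.8333 [ 0.47614831 -0.16797126  0.19993782] 0.013274170054075853 [-3.14154631e+00  7.78335644e-05 -7.86805980e-01] [ 0.098  0.606  0.24   1.979 -0.248  0.585 -0.282] [-0.25357412 -0.28711385 -1.0475634 ]
```

View pics/w7.png

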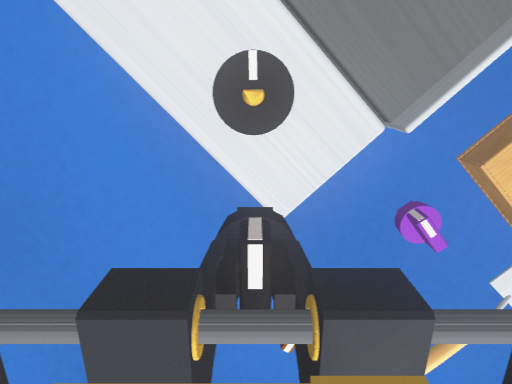

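```bash
cat > meas.py <<'E'
from h import *
def meas(tag,box,zc=None):
    p,im,d=load(tag);x0,y0,x1,y1=box
    m=np.zeros(im.shape[:2],np.uint8);m[y0:y1,x0:x1]=1
    hsv=cv2.cvtColor(im,cv2.COLOR_BGR2HSV)
    dk=((hsv[...,2]<85)&(m>0)).astype(np.uint8)
    e=cv2.fitEllipse(cv2.convexHull(max(cv2.findContours(dk,0,2)[0],key=cv2.contourArea)))
    yel=((hsv[...,0]>12)&(hsv[...,0]<38)&(hsv[...,1]>90)&(m>0))
    uv=np.argwhere(yel)[:,::-1];P=pts(p,uv,d[yel]);print('brass z',np.percentile(P[:,2],[5,50,80,95]).round(4))
    inner=(np.hypot(*(np.indices(im.shape[:2])[::-1]-np.array(e[0])[:,None,None]))<e[1][0]/2*.95)
    uvm=np.argwhere((m>0)&inner)[:,::-1];P=pts(p,uvm,d[uvm[:,1],uvm[:,0]])
    bz=np.median(P[P[:,2]<.085][:,2]);C=plane(p,e[0],bz)[0];print('bezel',e,bz.round(4),C.round(4))
    top=P[P[:,2]>.09];zt=np.median(top[:,2]);print('top pts',len(top),zt,top.mean(0),cv2.minEnclosingCircle((top[:,:2]*1000).astype(np.float32)))
    w=((hsv[...,2]>150)&(hsv[...,1]<60)&(m>0)&inner).astype(np.uint8)
    n,l,st,cc=cv2.connectedComponentsWithStats(w);i=1+np.argmax(st[1:,4])
    W=plane(p,np.argwhere(l==i)[:,::-1],bz);c=W.mean(0);print('stripe',cc[i],c.round(4),'dir from C',np.arctan2(*(c-C)[1::-1]))
    Q=W[:,:2]-c[:2];_,V=np.linalg.eigh(Q.T@Q);print('stripe pca',np.arctan(V[1,1]/V[0,1]))
    return p,im,d,hsv,C,e,P
E
python3 - <<'E'
from meas import *
from station import ctrl
p,im,d,hsv,C,e,P=meas('w7',(205,40,300,142))
q,imt,dt=load('top0')
print('tri bezel',tri(p,e[0],q,(285,212.8)))
# held knob white top
w=((hsv[...,2]>200)&(hsv[...,1]<40)).astype(np.uint8);w[:240]=0;w[300:]=0;w[:,:240]=0;w[:,272:]=0
uv=np.argwhere(w>0)[:,::-1];print(uv.min(0),uv.max(0),uv.mean(0))
Z=pts(p,uv,d[w>0]);print('white z',np.median(Z[:,2]))
zt=np.median(Z[:,2]);c=plane(p,uv.mean(0),zt)[0]
s=ctrl.get_state();Rm=R.from_euler('xyz',s['ee_rot']);print('white rel tool',Rm.inv().apply(c-s['position']))
cv2.imwrite('pics/w7c.png',cv2.resize(im[40:145,200:305],None,fx=5,fy=5,interpolation=2))
# same white in w5 rel. to bar centre
E
```

```text
brass z [0.0919 0.0964 0.0973 0.0979]
bezel ((255.51283264160156, 96.57837677001953), (59.338165283203125, 67.16419219970703), 69.38994598388672) 0.076 [ 0.5273 -0.1193  0.076 ]
top pts 316 0.09654973847417297 [ 0.52652433 -0.11705656  0.10551898] ((527.1792602539062, -116.15338897705078), 7.87477445602417)
stripe [252.64044944  74.13483146] [ 0.5374 -0.106   0.076 ] dir from C 0.9168151717088988
stripe pca 0.8184212885743133
tri bezel (array([ 0.52720314, -0.1191763 ,  0.06764151]), np.float64(0.00057550383308041))
[248 244] [262 288] [254.87291982 265.76701967]
white z 0.22268503806014847
white rel tool [ 0.00121869 -0.00645821 -0.02274701]
```

View pics/w7c.png

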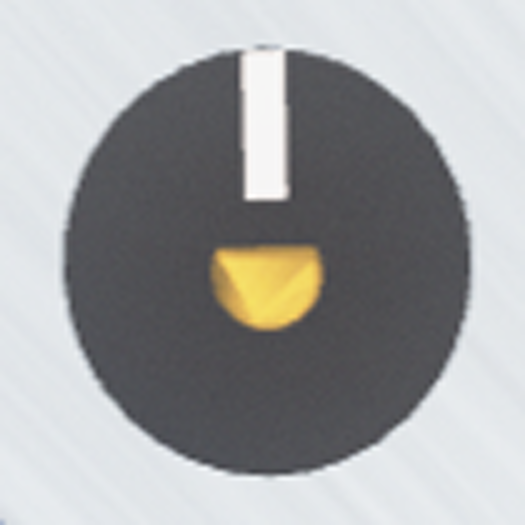

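```bash
sed -i 's/<85)&(m>0)).astype(np.uint8)\n    e=/X/; s/hsv\[...,2\]<85/hsv[...,2]<125/' meas.py
python3 - <<'E'
from meas import *
from station import ctrl
p,im,d,hsv,C,e,P=meas('w7',(205,40,300,142))
q,imt,dt=load('top0');print('tri bezel',tri(p,e[0],q,(285,212.8)))
def T(tag):
    z=load(tag)[0]; Rc=R.from_euler('xyz',z['attitude'])
    return z
# tool->camera offset from current
s=ctrl.get_state();pc=ctrl.camera_params('wrist');Rm=R.from_euler('xyz',s['ee_rot']);Rc=R.from_euler('xyz',pc['attitude'])
off=Rm.inv().apply(pc['eye']-s['position']);rel=Rm.inv()*Rc;print('cam in tool',off,rel.as_euler('xyz'))
def tool(tag):
    z=load(tag)[0];Rt=R.from_euler('xyz',z['attitude'])*rel.inv();return z['eye']-Rt.apply(off),Rt
for tag,dz in(('w3',.117-.0),('w6',.044),('w7',None)):
    z,im,d=load(tag);tp,Rt=tool(tag);hs=cv2.cvtColor(im,cv2.COLOR_BGR2HSV)
    zt=dz if dz else tp[2]+(.044-.0217)
    col=im[195:300,250:260].astype(int).min(2).mean(1);sat=hs[195:300,250:260,1].mean(1)
    g=np.diff(col);idx=np.argsort(-abs(g))[:6];print(tag,tp.round(4),sorted([(int(195+i),int(g[i])) for i in idx]))
    dd=d[195:300,255];Pz=pts(z,np.c_[np.full(105,255),np.arange(195,300)],dd);y=Rt.inv().apply(Pz-tp)
    for v in range(0,100,4):print(195+v,y[v,1:].round(4),end=' ')
    print()
E
```

```text
brass z [0.0919 0.0964 0.0973 0.0979]
bezel ((253.0411376953125, 91.94436645507812), (80.36387634277344, 84.70353698730469), 177.75640869140625) 0.0761 [ 0.5284 -0.1155  0.0761]
top pts 323 0.09656673595808077 [ 0.52665084 -0.11698583  0.1107285 ] ((527.1792602539062, -116.15338897705078), 7.87477445602417)
stripe [252.27802691  66.29147982] [ 0.5412 -0.1019  0.0761] dir from C 0.8131843803946353
stripe pca 0.8200075309945015
tri bezel (array([ 0.52760306, -0.11711141,  0.07011074]), np.float64(0.0034861506060303877))
cam in tool [ 0.00128788 -0.07813738 -0.1459851 ] [-0.30929034 -0.00034984 -0.00034634]
w3 [0.5328 0.0544 0.0957] [(212, 38), (233, 49), (234, -130), (238, 118), (239, 62), (283, -157)]
195 [-0.0242  0.0187] 199 [-0.0214  0.0202] 203 [-0.0192  0.0203] 207 [-0.0201  0.0116] 211 [-0.0201  0.006 ] 215 [-0.0195  0.0022] 219 [-0.02   -0.0041] 223 [-0.0196 -0.0079] 227 [-0.0201 -0.0135] 231 [-0.0196 -0.0166] 235 [-0.0191 -0.0194] 239 [-0.0187 -0.0224] 243 [-0.0167 -0.0221] 247 [-0.0145 -0.0213] 251 [-0.0128 -0.0217] 255 [-0.0114 -0.0224] 259 [-0.009  -0.0215] 263 [-0.0072 -0.
[... 758 characters left out ...]
3 -0.022 ] 287 [ 0.0036 -0.023 ] 291 [ 0.0058 -0.0227] 
w7 [ 0.4761 -0.168   0.1999] [(216, 58), (238, 51), (239, -142), (243, 136), (244, 49), (288, -154)]
195 [0.0109 0.1256] 199 [0.04   0.2003] 203 [0.0446 0.2002] 207 [-0.0166  0.0212] 211 [-0.0168  0.0147] 215 [-0.0188  0.004 ] 219 [-0.0179  0.001 ] 223 [-0.018  -0.0041] 227 [-0.0179 -0.0085] 231 [-0.0182 -0.0134] 235 [-0.0178 -0.0167] 239 [-0.0181 -0.0212] 243 [-0.0164 -0.0215] 247 [-0.0155 -0.0233] 251 [-0.0134 -0.0228] 255 [-0.0121 -0.0237] 259 [-0.0099 -0.0231] 263 [-0.0083 -0.0236] 267 [-0.0054 -0.0219] 271 [-0.0039 -0.0226] 275 [-0.0019 -0.0224] 279 [-0.0002 -0.0227] 283 [ 0.0025 -0.0216] 287 [ 0.0031 -0.0238] 291 [ 0.0062 -0.0222]
```

Run:
```python
from h import *
S={'wrist0':([.26305,.56627,.2379],[3.14147,.0018,1.13608]),'w1':([.5241,.053,.2396],[3.14,.001,-.915]),'w2':([.5321,.0548,.096],[-3.141,.001,-.908]),'w3':([.5314,.0549,.0957],[3.14,.001,-1.761]),'w4':([.5322,.0547,.2365],[-3.141,.002,-1.783]),'w6':([.4694,-.3312,.0217],[-3.141,.001,-2.398]),'w7':([.47615,-.16797,.19994],[-3.1415,0,-.7868])}
A=[];y=[]
for t,(pos,e) in S.items():
    z=load(t)[0];Rt=R.from_euler('xyz',e).as_matrix()
    o=Rt.T@(z['eye']-np.array(pos));print(t,o.round(4),(R.from_matrix(Rt.T)*R.from_euler('xyz',z['attitude'])).as_euler('xyz').round(4))
    A.append(np.c_[Rt,np.eye(3)[:,:2]]);y.append(z['eye']-np.array(pos))
A=np.vstack(A);y=np.hstack(y);x,r,_,_=np.linalg.lstsq(A,y,rcond=None);print(x.round(4),(A@x-y).reshape(-1,3).round(4))
```

```text
wrist0 [-0.0013 -0.0782 -0.1461] [-3.093e-01  5.000e-04 -3.000e-04]
w1 [ 0.0015 -0.0782 -0.146 ] [-3.091e-01 -7.000e-04 -3.000e-04]
w2 [ 0.0013 -0.0783 -0.1459] [-3.095e-01  1.000e-04 -2.000e-04]
w3 [ 0.0015 -0.0796 -0.146 ] [-3.095e-01 -1.000e-04 -0.000e+00]
w4 [ 0.0014 -0.0796 -0.1461] [-3.092e-01 -1.000e-04 -1.000e-04]
w6 [ 0.0008 -0.0804 -0.146 ] [-3.099e-01 -0.000e+00 -3.000e-04]
w7 [ 0.0013 -0.0781 -0.146 ] [-3.093e-01 -5.000e-04  1.000e-04]
[-0.     -0.079  -0.146   0.0003 -0.0016] [[ 0.     -0.     -0.0001]
 [-0.      0.0001  0.    ]
 [ 0.     -0.0001  0.0001]
 [-0.     -0.     -0.    ]
 [ 0.     -0.0001 -0.0001]
 [-0.      0.      0.    ]
 [ 0.      0.0001  0.    ]]
```

```bash
cat > shaft.py <<'E'
from h import *
B=np.array([.0003,-.0016,0])
def fitc(X):
    A=np.c_[2*X[:,:2],np.ones(len(X))];s=np.linalg.lstsq(A,(X[:,:2]**2).sum(1),rcond=None)[0]
    r=np.sqrt(s[2]+s[0]**2+s[1]**2);return s[:2],r,np.std(np.linalg.norm(X[:,:2]-s[:2],axis=1)-r)
def shaft(tag,box,zb=.0761,zt=.097):
    p,im,d=load(tag);x0,y0,x1,y1=box
    hsv=cv2.cvtColor(im,cv2.COLOR_BGR2HSV);m=np.zeros(im.shape[:2],bool);m[y0:y1,x0:x1]=1
    dk=((hsv[...,2]<130)&m).astype(np.uint8)
    yel=((hsv[...,0]>12)&(hsv[...,0]<38)&(hsv[...,1]>90)&m).astype(np.uint8)
    c=max(cv2.findContours(dk,0,1)[0],key=cv2.contourArea);h=cv2.convexHull(c).reshape(-1,2)
    X=plane(p,c.reshape(-1,2),zb)-B;C,r,_=fitc(plane(p,h,zb)-B)
    for _ in range(3):
        k=abs(np.linalg.norm(X[:,:2]-C,axis=1)-r)<.001;C,r,sd=fitc(X[k])
    print('bezel',C.round(4),r.round(4),sd.round(5),k.sum())
    n,l,st,cc=cv2.connectedComponentsWithStats(((hsv[...,2]>165)&(hsv[...,1]<60)&m).astype(np.uint8))
    for i in range(1,n):
        if st[i,4]<30: continue
        W=plane(p,np.argwhere(l==i)[:,::-1],zb)-B;q=W.mean(0)[:2]
        if abs(np.linalg.norm(q-C)-.02)>.012: continue
        Q=W[:,:2]-q;_,V=np.linalg.eigh(Q.T@Q);print('stripe dir',np.arctan2(*(q-C)[::-1]).round(4),np.linalg.norm(q-C).round(4),'pca',np.arctan(V[1,1]/V[0,1]).round(4),st[i,4])
    yc=max(cv2.findContours(yel,0,1)[0],key=cv2.contourArea).reshape(-1,2)
    Y=plane(p,yc,zt)-B
    print('brass',cv2.minAreaRect((Y[:,:2]*1e3).astype(np.float32)), cv2.minEnclosingCircle((Y[:,:2]*1e3).astype(np.float32)))
    # flat edge: fit line to contour points whose pixel row is near the top
    k=yc[:,1]<=yc[:,1].min()+2;vx,vy,a,b=cv2.fitLine((Y[k][:,:2]*1e3).astype(np.float32),2,0,.01,.01).ravel()
    print('flat edge line angle+pi/2',(np.arctan(vy/vx)+np.pi/2).round(4),k.sum(),'dist from bezel C',(np.cross([vx,vy],C*1e3-[a,b])).round(2))
    return C
if __name__=='__main__':
    import sys;shaft(sys.argv[1],tuple(map(int,sys.argv[2:6])))
E
python3 shaft.py w7 205 40 300 142 2>/dev/null
```

```text
bezel [ 0.5271 -0.1147] 0.0312 0.00023 226
brass ((525.8575439453125, -116.20758056640625), (11.092822074890137, 15.842687606811523), 44.91402816772461) ((527.1146850585938, -114.96573638916016), 7.980685710906982)
flat edge line angle+pi/2 0.8255 23 dist from bezel C -3.16
```

Run:
```python
from h import *
from station import ctrl
goto(ctrl,[.5018,-.1418,.2],-.752)
```

```text
jog [-0.0021 -0.1832 -0.0003] [-0.      0.     -0.0111] rows 0.8788070285583872 0.2785255083470355
```

Emit:
{"method": "jog_arm", "body": {
  "targets": [
    [[-0.002,-0.183,0,0,0,-0.011,1],[-0.002,-0.183,0,0,0,-0.011,1],[-0.002,-0.183,0,0,0,-0.011,1],[-0.002,-0.183,0,0,0,-0.011,1],[-0.002,-0.183,0,0,0,-0.011,1]]
  ]
}}

```text
t: 10.25
position: [0.5009, -0.1426, 0.1999]
ee_rot: [3.141, 0.0, -0.754]
ft_force: [0.0, -0.7, -1.0]
opening: 0.0138
```

Run:
```python
from h import *
from station import ctrl
shot(ctrl,'wrist','w8');s=ctrl.get_state();print(s['position'],s['ee_rot'],s['ft_force'],s['t'])
```

```text
[ 0.5009527  -0.14268371  0.19991215] [ 3.14071286e+00  3.01692690e-04 -7.54132069e-01] [-0.75664263  0.40420956 -0.6721167 ] 10.3
```

View pics/w8.png

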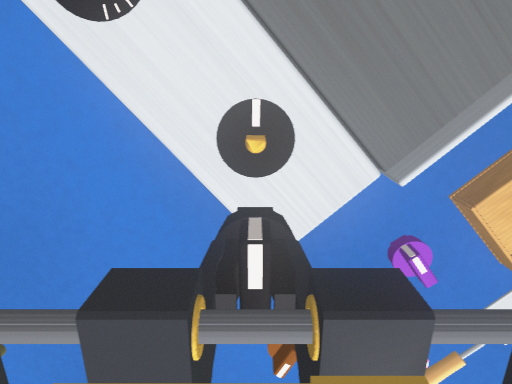

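```bash
python3 shaft.py w8 205 85 305 190 2>/dev/null
python3 - <<'E'
from h import *
from shaft import B
from station import ctrl
z,im,d=load('w8');p,_,_=load('w7')
# two-view height: shaft brass centroid & bezel
C=np.array([.5271,-.1147])
print(tri(p,(253.0,91.9),z,(256,137.8)))
s=ctrl.get_state();Rm=R.from_euler('xyz',s['ee_rot'])
hs=cv2.cvtColor(im,cv2.COLOR_BGR2HSV)
for u in(252,255,258):
  v=np.arange(218,238);P=pts(z,np.c_[np.full(len(v),u),v],d[v,u])-B;y=Rm.inv().apply(P-s['position']);print('front face tool y',np.median(y[:,1]).round(4))
w=((hs[...,2]>200)&(hs[...,1]<40)).astype(np.uint8);w[:242]=0;w[295:]=0;w[:,:240]=0;w[:,272:]=0
uv=np.argwhere(w>0)[:,::-1];P=plane(z,uv,s['position'][2]+.0223)-B;y=Rm.inv().apply(P-s['position']);Q=y[:,:2]-y[:,:2].mean(0);_,V=np.linalg.eigh(Q.T@Q)
print('white x',y[:,0].mean(),'dir in tool dev',np.arctan(V[0,1]/V[1,1]))
E
```

```text
bezel [ 0.5272 -0.1146] 0.0312 0.00024 211
brass ((527.2049560546875, -114.99003601074219), (12.813497543334961, 15.785402297973633), 46.82701110839844) ((527.9466552734375, -114.04224395751953), 8.28897762298584)
flat edge line angle+pi/2 0.8182 22 dist from bezel C -5.97
(array([ 0.52862135, -0.11559401,  0.07796911]), np.float64(0.0005796139208952896))
front face tool y -0.019
front face tool y -0.019
front face tool y -0.0189
white x -0.0001684955240701432 dir in tool dev -0.012206151368397108
```

Run:
```python
from h import *
from station import ctrl
goto(ctrl,[.5283,-.1134,.126],-.752)
```

```text
jog [-0.0005 -0.2007  0.3694] [ 0.0003  0.0001 -0.0007] rows 2.016160180192254 0.01861301957397603
```

Emit:
{"method": "jog_arm", "body": {
  "targets": [
    [[-0.001,-0.1,0.05,0,0,-0.001,1],[-0.001,-0.201,0.1,0,0,-0.001,1],[-0.001,-0.201,0.2,0,0,-0.001,1],[-0.001,-0.201,0.3,0,0,-0.001,1],[-0.001,-0.201,0.369,0,0,-0.001,1],[-0.001,-0.201,0.369,0,0,-0.001,1],[-0.001,-0.201,0.369,0,0,-0.001,1],[-0.001,-0.201,0.369,0,0,-0.001,1]]
  ]
}}

```text
t: 10.97
position: [0.5285, -0.114, 0.1269]
ee_rot: [3.141, -0.001, -0.752]
ft_force: [0.5, -0.2, -0.7]
opening: 0.0137
```

Run:
```python
from h import *
from station import ctrl
shot(ctrl,'wrist','w9');shot(ctrl,'scene','s9');s=ctrl.get_state();print(s['position'],s['ee_rot'],s['ft_force'],s['t'])
cv2.imwrite('pics/s9c.png',cv2.resize(load('s9')[1][150:260,180:300],None,fx=5,fy=5,interpolation=2))
goto(ctrl,[.5283,-.1134,.126],-.752)
```

```text
[ 0.52885637 -0.11383523  0.12717583] [-3.14153169e+00 -1.48306612e-03 -7.51672242e-01] [ 0.61495445 -0.42586396 -1.08003935] 11.0667
jog [-0.0035  0.0003  0.0059] [-0.     -0.0005  0.0001] rows 0.03289427757000909 0.0121640252711822
```

View pics/w9.png

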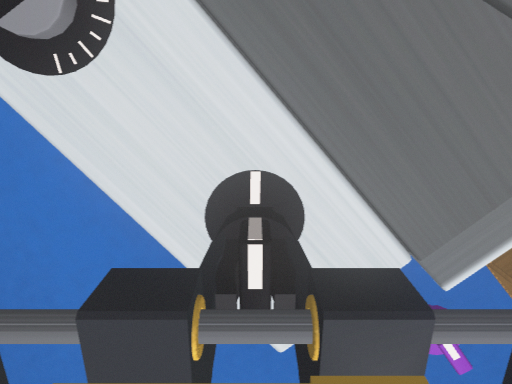

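View pics/s9c.png

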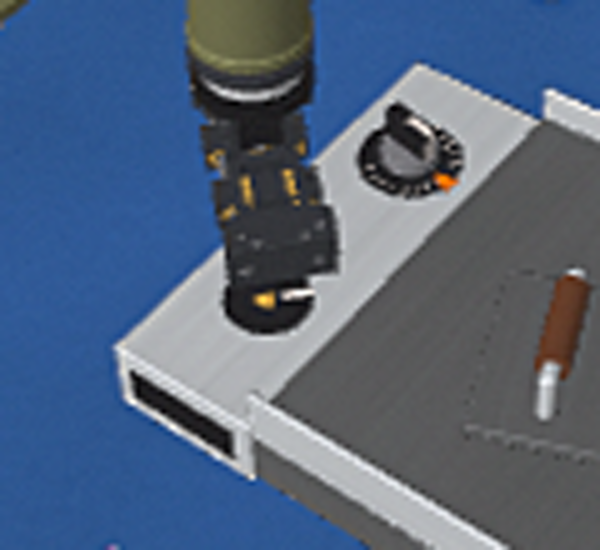

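The stripe at (255,187) lines up with the held knob's pointer at (255,265), and the knob hangs just above the shaft. Descending gently.

Emit:
{"method": "jog_arm", "body": {
  "targets": [
    [[-0.001,0,0.015,0,0,0,1],[-0.001,0,0.03,0,0,0,1],[-0.001,0,0.04,0,0,0,1],[-0.001,0,0.05,0,0,0,1],[-0.001,0,0.06,0,0,0,1],[-0.001,0,0.07,0,0,0,1],[-0.001,0,0.075,0,0,0,1],[-0.001,0,0.075,0,0,0,1],[-0.001,0,0.075,0,0,0,1]]
  ]
}}

```text
t: 11.82
position: [0.5287, -0.1137, 0.1121]
ee_rot: [3.142, -0.001, -0.752]
ft_force: [0.3, 0.6, -1.3]
opening: 0.0139
```

Inserted 6–7 mm with no resisting force. Next, down to home.

Emit:
{"method": "jog_arm", "body": {
  "targets": [
    [[0,0,0.01,0,0,0,1],[0,0,0.02,0,0,0,1],[0,0,0.03,0,0,0,1],[0,0,0.037,0,0,0,1],[0,0,0.042,0,0,0,1],[0,0,0.042,0,0,0,1],[0,0,0.042,0,0,0,1]]
  ]
}}

```text
t: 12.4
position: [0.5286, -0.1137, 0.1039]
ee_rot: [-3.142, -0.001, -0.752]
ft_force: [-0.8, 0.6, 4.3]
opening: 0.0139
```

Contact at z≈0.104, as predicted for home (0.1047). Pressing in.

Emit:
{"method": "jog_arm", "body": {
  "targets": [
    [[0,0,0.006,0,0,0,1],[0,0,0.012,0,0,0,1],[0,0,0.018,0,0,0,1],[0,0,0.024,0,0,0,1],[0,0,0.027,0,0,0,1],[0,0,0.027,0,0,0,1],[0,0,0.027,0,0,0,1],[0,0,0.027,0,0,0,1]]
  ]
}}

```text
t: 13.07
position: [0.5287, -0.1137, 0.0988]
ee_rot: [-3.141, -0.001, -0.752]
ft_force: [-1.6, 0.9, 6.5]
opening: 0.0139
```

Emit:
{"method": "jog_arm", "body": {
  "targets": [
    [[0,0,0.004,0,0,0,1],[0,0,0.008,0,0,0,1],[0,0,0.011,0,0,0,1],[0,0,0.011,0,0,0,1],[0,0,0.011,0,0,0,1],[0,0,0.011,0,0,0,1]]
  ]
}}

```text
t: 13.57
position: [0.5288, -0.1137, 0.0984]
ee_rot: [-3.14, -0.002, -0.752]
ft_force: [-4.0, 1.7, 20.6]
opening: 0.0138
```

Run:
```python
from h import *
from station import ctrl
shot(ctrl,'wrist','w10');shot(ctrl,'scene','s10');shot(ctrl,'top','t10');s=ctrl.get_state();print(s['position'],s['ee_rot'],s['ft_force'],s['opening'],s['t'])
cv2.imwrite('pics/s10c.png',cv2.resize(load('s10')[1][150:260,180:300],None,fx=5,fy=5,interpolation=2))
```

```text
[ 0.52874283 -0.11369601  0.09833869] [-3.14031691e+00 -1.83813030e-03 -7.52132616e-01] [-4.58693567  2.03207865 20.84719285] 0.01352164863829618 13.7167
```

View pics/w10.png

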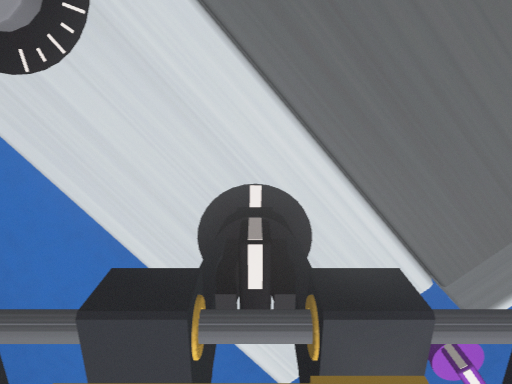

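View pics/s10c.png

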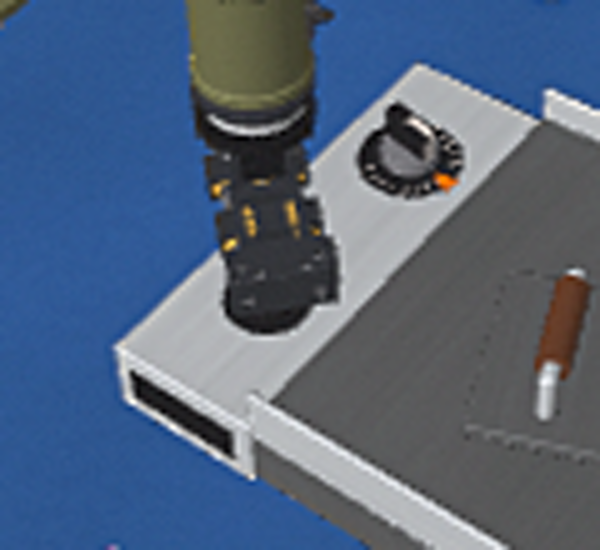

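View pics/t10.png

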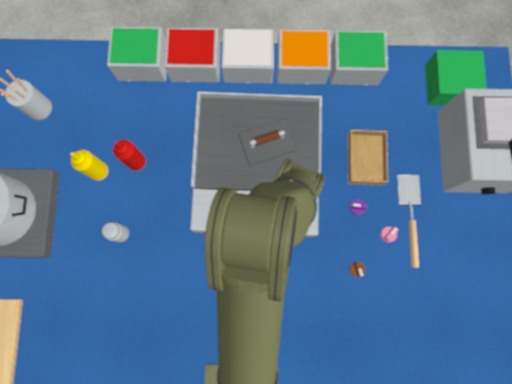

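Run:
```python
from station import ctrl
print(ctrl.sign_off());s=ctrl.get_state();print(s['t'],s['position'],s['ft_force'])
```

```text
the job is handed in; nothing more can be done
None
the job is handed in; nothing more can be done
```

The job is handed in: the dial is set at the orange tab, and the loose knob is on the shaft and held pressed in. It took about 13.7 s of the 56 s allowed.

- **Dial:** I turned it about 0.87 rad clockwise and let go. The last close view put the bar at about -0.215 rad. The tab came out between -0.19 and -0.22 rad in different readings, so the pointer may be off by up to about 0.025 rad, or 0.7 mm at its tip. I did not correct that. The later scene view showed the dial unchanged.
- **Knob:** I gripped the black knob and turned it flat to flat. It slid down the shaft with no resisting force and met the spring at tool height 0.104 m; I had predicted 0.1047 m.
- **Press:** I pushed on to tool height 0.0984 m, and the force rose sharply to about 20.6 N. That is well above the 8.4 N needed at the stop, so I take the shaft to be fully in. The knob had not slipped in the fingers, and the arm still grips and holds it.
- **Everything else:** the last pictures show the bystanders and the look-alike knobs where they started.

Two measurements disagreed. The wrist camera's reported position was about 1.6 mm off in y compared with the arm's own readings, and I corrected for it before fitting the knob. The top camera also placed the shaft about 2–3.5 mm away from where the wrist camera did, so I used the corrected wrist value. After handing in, no further state reading was possible, so the final second is unchecked.

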